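# Step a microscope's condenser turret to the green phase ring

### The job

Set the microscope's condenser to its green place for the phase objective: with a fingertip, push the turret's coloured tabs sideways to step it round, click by click, either way, until the green tab has clicked in at the white index line. Only push, gently: do not pinch or force the turret or knock the microscope, and leave the flask on the stage and the other things on the bench where they are.

Things in the scene. Friction and masses are not known exactly. Their poses are not given: they have to be found in the camera images.
- green_tab (a point): green tab of the condenser turret: point at mid-height (z 0.281), 74 mm from the turret's upright axis. Six coloured tabs, 60 degrees apart, stick out radially from the turret's rim, from 60 to 84 mm from the axis; each is 8 mm thick, 26 mm high (z 0.268 to 0.294). From above, counter-clockwise: green, blue, black, white, red, yellow
- index (a point): where green_tab lies when green is set: 74 mm from the turret's axis, z 0.281, on the eyepiece side. Below it is a dark plate, top at z 0.264: 50 mm wide out to 68 mm from the axis, then an 18 mm wide tongue out to 108 mm, whose white line shows beyond the tab's end. Nothing else is under the tabs' path there down to z 0.233
- turret_axis (a point): the turret's upright axis, at the tabs' mid-height (z 0.281). The turret is a dark grey horizontal disc, 120 mm across, 16 mm thick, top at z 0.286 (small screw cap in its middle to 0.292). From here to index is towards the microscope's front. From the index round to 50 degrees on either side there is open room above the tabs; beyond that the lamp leaves less room for a hand
- turret (a joint): angle of the turret in rad, 0 with green at the index, growing counter-clockwise seen from above; it turns endlessly either way. It clicks into six places, every pi/3: a spring detent draws it to within 3 degrees of the nearest one soon after it is let go (about 0.5 s), and it runs ahead of the finger once pushed past half-way (30 degrees). A push on a tab past half-way takes about 5 N
- column (a point): point at z 0.34 on the optical axis, 42 mm behind the turret's axis (away from the index). Black lens tube, 50 mm wide, from z 0.297 over the disc to 0.38, then a 64 mm tube, then the lamp house, 84 mm wide, to z 0.58. 112 to 158 mm further back stands the lamp pillar, 60 mm wide, to z 0.485, with an arm to the lamp at z 0.45 to 0.486. Tabs on this side cannot be reached from above
- microscope: fixed cream inverted microscope, origin on the bench under the optical axis, x axis towards its back (pillar). Base 170 mm wide, x -235 to 165 mm; stage x -95 to 105, y -163 to 115, top z 0.195; front tower x -233 to -107, to z 0.233; the 115 mm wide binocular head slopes up and forward from there to eyepieces at x -365, z 0.39. It stands with one side (its -y) towards the robot
- flask_center (a point): centre of the small clear culture flask with red cap that lies loose on the stage under the condenser, body 56 x 42 x 24 mm, its top at z = 0.22: leave it alone
- dish: loose covered culture dish, 59 mm wide, 15 mm high, origin under its centre: leave it alone
- marker: loose blue and white marker pen, 138 mm long along its x axis, 14 mm thick, origin at its underside near the middle: leave it alone
- medium_bottle: loose amber bottle, 66 mm wide, 150 mm high, origin under its centre: leave it alone
- slide_box: loose blue slide box, 87 x 102 x 34 mm, origin under its centre: leave it alone
- tube_rack: loose green rack, 90 x 160 mm, with capped tubes to 117 mm high, origin under its centre: leave it alone
- specimen_jar: loose white jar with red cap, 50 mm wide, 66 mm high, origin under its centre: leave it alone

How it is judged (in metres and radians):
At the end, for the whole second after the job is handed in: the green tab is within 7 mm (about 5 degrees) of the index and the turret is at rest; the flask lies within 10 mm of where it lay and the bottle stands upright (horizontal distance between green_tab and index below 0.007 m and velocity of joint turret between -0.1 and 0.1 rad/s and distance of flask_center from where it was at the start of the episode below 0.01 m and angle between medium_bottle's own z axis and vertical below 0.2 rad); the robot touches nothing.
It fails at once if the turret is pinched or forced, or the microscope is knocked (more than 35 N) (contact force between any of the fingers, the arm and microscope above 35 N).
It fails at once if the flask is shifted or lifted by more than 10 mm (distance of flask_center from where it was at the start of the episode above 0.01 m).
It fails at once if another thing on the bench is shifted, knocked or lifted by more than 15 mm (distance of any of dish, marker, medium_bottle, slide_box, tube_rack, specimen_jar from where it was at the start of the episode above 0.015 m).
It also fails if it takes over 72 s, if anything falls off the work surface, if the arm or the gripper's body presses on something with over 40 N, if the wrist force passes 120 N, or if a joint passes its speed limit or range.

### The arm

A 7-joint arm with a two-finger parallel gripper is mounted at the origin on the work surface. World frame = base frame: x ahead of the robot, y to its left, z up, the work surface at z = 0. Lengths are in mm, angles in rad, forces in N, time in s.
With the tool pointing down it reaches from about 400 to 900 mm from the base axis. Payload 5.6 kg.
Tool frame: the origin (TCP) lies midway between the tips of the shut fingers; the grasp point (between the pads) lies 19 mm behind it; z points along the fingers, y is the line along which they close (so a half turn about z gives the same grasp; the last joint's range is limited). The gripper opens to 92 mm and grips with 3 to 60 N. Pads are 20 mm wide; open, the fingers measure 128 mm over their backs; the gripper's body (75 mm by 189 mm) begins 69 mm behind the grasp point.
Start: joints at [-1.31, 0.468, -0.012, 1.603, 0.006, 1.071, -0.056], TCP at [194.488, 620.229, 214.592] pointing down, gripper open.
Joint ranges: [-2.53, 2.53], [-0.31, 2.02], [-1.57, 1.55], [0.28, 2.44], [-1.29, 4.43], [0.15, 1.84], [-2.92, 2.92]. Speed limits (rad/s): [2.57, 2.57, 3.14, 3.14, 3.14, 3.14, 3.14].

### API

Orientations are given as a rotation vector (axis times angle).
In Python, from cell import robot, grip, kin, viewer gives the robot as it stands. Calls block until the motion is done:
- robot.movep(position, orientation): joint-space move of the TCP to a pose.
- robot.servo_line(position, feed=150, rotation=None): straight line of the TCP; rotation=None keeps the orientation; feed is the mean speed in mm/s.
- robot.goto_joints(angles): joint-space move.
- grip(opening, newtons=None): opening from 0.0 (shut) to 1.0 (fully open); newtons is the grip in N (None keeps the last); returns when the fingers have stopped.
- robot.hold(seconds).
- kin.ik(position, orientation): joint angles nearest the present ones, or None.
- robot.observe(): the state.
- viewer.read_camera(name): name is "side" or "top" or "wrist"; returns the picture (480x640x3 uint8, red, green, blue); there is no depth.
- viewer.camera_info(name): a dict with "camera_matrix" (3x3 intrinsics, pixels), "R" (3x3) and "t" (3): a world point X has camera coordinates R X + t. Camera axes: x right, y down, z forward; pixel columns grow to the right and rows downward; lengths in mm; the calibration is good to about 2 mm. A picture is of the moment at which its call begins: read the wrist's pose just before it. camera_info takes no time and is no camera call; for the wrist camera it gives the pose at the moment of the call.
A pose or a line that the arm cannot do raises robot.IKError and nothing moves.
- robot.job_done(): hands the job in; it is judged then, once.
Trained networks look in the newest picture that a camera, given by its name, has taken for a name from the list of things; names that differ only in an ending like _2 or _b are one class to them, and where a whole thing is asked for, a point or a joint stands for the part that bears it (a point fixed in the world has none). Each returns a list of dicts, best first, with "confidence" (0 to 1); they miss things now and then, are a little off and sometimes report something else, mostly with a low value. They report only what shows in the picture. A call takes as long as a camera call.
- viewer.silhouettes(name, camera): "mask" (480x640 bool, what is visible of it).
- viewer.pinpoint(name, camera): "at" ([x, y, z] in mm, in the coordinates of the camera as it stood for that picture, good to about 4 mm: a listed point, or the origin of a listed thing).
The state is a dict: "t": time; "joints": joint angles; "joint_velocities": joint speeds; "joint_torque": joint torques, N m; "tcp_pos": TCP position; "tcp_rot": TCP orientation; "contact_force": force on the tool from outside, world axes, zero at the start; "wrist_torque": the same for the moment, N m; "grip_width": opening from 0.0 (shut) to 1.0 (fully open); "grip_force": force on a finger pad.
Only numpy, scipy, OpenCV 4.12 (cv2) and the standard library are available. Lean on these libraries where they do the work, as an engineer would, in place of code of your own. Each camera call takes 0.05 s, during which the arm holds its last target. There are 200 camera calls.

## Working session

There is one attempt and no reset: what is moved stays moved. The work goes in short steps, each a Python script; the robot and the scene stay as the last script left them, time stands still between calls to the robot, and variables do not carry over. Pictures are saved under pics/ and viewed, at most 10 in all, crops included, and the job is handed in when it is done.

```bash
mkdir -p pics; cat > h.py <<'E'
from cell import robot, grip, kin, viewer
import numpy as np, cv2
def cam2w(c,p):
    i=viewer.camera_info(c); return np.array(i["R"]).T@(np.array(p)-np.array(i["t"]).ravel())
def pix(c,X):
    i=viewer.camera_info(c); q=np.array(i["camera_matrix"])@(np.array(i["R"])@np.array(X)+np.array(i["t"]).ravel()); return q[:2]/q[2]
def ray(c,u,v,z):
    i=viewer.camera_info(c);R=np.array(i["R"]);t=np.array(i["t"]).ravel()
    d=R.T@np.linalg.inv(np.array(i["camera_matrix"]))@[u,v,1];o=-R.T@t
    return o+d*(z-o[2])/d[2]
def snap(c,f):
    im=viewer.read_camera(c); cv2.imwrite("pics/"+f,im[:,:,::-1]); return im
E
python3 - <<'E'
from h import *
np.set_printoptions(precision=1,suppress=True)
for c in("top","side"):
    snap(c,c+"0.png")
    for n in("green_tab","index","turret_axis","column","microscope","flask_center","medium_bottle","tube_rack","specimen_jar","slide_box","dish","marker"):
        print(c,n,[(cam2w(c,d["at"]),round(d["confidence"],2)) for d in viewer.pinpoint(n,c)[:2]])
s=robot.observe();print(s["t"],s["tcp_rot"],s["contact_force"])
E
```

```text
top green_tab [(array([652.9,  19.9, 280.8]), 0.68)]
top index [(array([573. ,  53.7, 281.3]), 0.62)]
top turret_axis [(array([588.5, -16.9, 280.5]), 0.84)]
top column [(array([596.8, -64.7, 340.5]), 0.61)]
top microscope []
top flask_center []
top medium_bottle [(array([506.9, 436.7,   0.3]), 0.7), (array([ 452.9, -443.7,   -1.4]), 0.38)]
top tube_rack [(array([ 607.6, -407.8,    1.3]), 0.9), (array([ 423.4, -324.3,    0.8]), 0.18)]
top specimen_jar [(array([451.3, 370.5,   0.7]), 0.52)]
top slide_box [(array([ 453. , -441.1,   -0.5]), 0.85)]
top dish [(array([ 416.9, -325.5,    3.5]), 0.74)]
top marker [(array([602.4, 353.4,  -0.2]), 0.47), (array([587.3, -19. , 279.5]), 0.3)]
side green_tab [(array([651. ,  24.5, 279.3]), 0.91)]
side index [(array([582.4,  49.8, 282.6]), 0.87)]
side turret_axis [(array([588.5, -22.4, 281. ]), 0.96), (array([ 602.7, -406.6,    2. ]), 0.29)]
side column [(array([597.7, -64.1, 338. ]), 0.79)]
side microscope [(array([600.9, -53.2, 208.8]), 0.72)]
side flask_center [(array([ 603.1, -403.8,    1.8]), 0.68), (array([594.8, -52.5, 207.3]), 0.57)]
side medium_bottle [(array([507.1, 438.2,   0.2]), 0.87)]
side tube_rack [(array([ 602.9, -402.3,   -1.1]), 0.86)]
side specimen_jar [(array([447.6, 370.7,  -0.5]), 0.74), (array([503.8, 439. ,   2.7]), 0.52)]
side slide_box [(array([ 453.5, -441.5,    1.2]), 0.86)]
side dish [(array([ 422.7, -323. ,    2.7]), 0.74), (array([ 451.1, -444.7,    4.8]), 0.63)]
side marker [(array([604.1, 355. ,  -3.6]), 0.44)]
1.3 [0.5 3.1 0. ] [ 0.   0.2 -0. ]
```

View pics/top0.png

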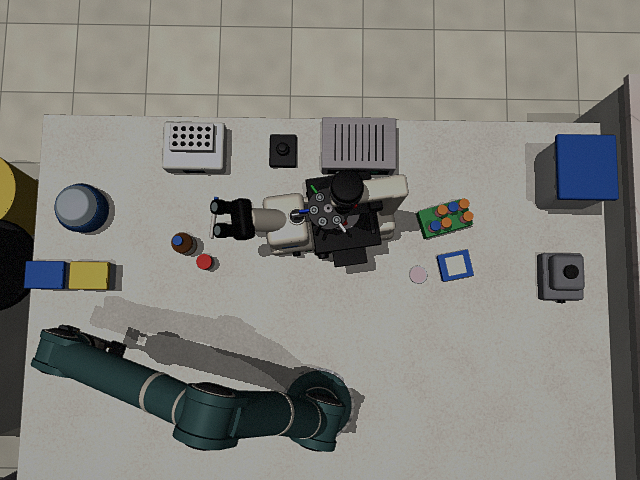

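View pics/side0.png

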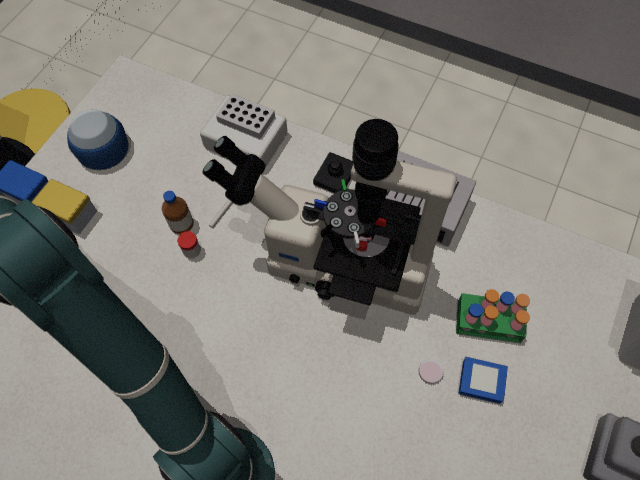

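The top view shows blue at the index (~297,216), green one place clockwise of it (~314,188) and the lamp column at (347,188). The turret has to go one step counter-clockwise, so I'll push blue from green's side. First I'll hover above the gap between them.

```bash
cat >> h.py <<'E'
from scipy.spatial.transform import Rotation as Ro
AX=np.array([589.5,-21.2]); TH=np.radians(99.5)
def pose(deg,r,z,flip=1):
    a=TH+np.radians(deg); y=flip*np.array([-np.sin(a),np.cos(a),0]); zz=np.array([0,0,-1.])
    M=np.c_[np.cross(y,zz),y,zz]
    return [*(AX+r*np.array([np.cos(a),np.sin(a)])),z], Ro.from_matrix(M).as_rotvec()
E
python3 - <<'E'
from h import *
np.set_printoptions(precision=2,suppress=True)
grip(0.0)
p=robot.observe()["tcp_pos"]
robot.servo_line([p[0],p[1],450],feed=250)
for f in(1,-1):
  for a in((-30,80,450),(-30,80,272),(25,80,272)):
    q=kin.ik(*pose(*a,f)); print(f,a,None if q is None else np.array(q))
q=[kin.ik(*pose(-30,80,450,f)) for f in(1,-1)]
j=robot.observe()["joints"]
f=min((k for k in(0,1) if q[k] is not None),key=lambda k:np.abs(np.array(q[k])-j).max())
fl=(1,-1)[f];print("flip",fl)
robot.movep(*pose(-30,80,450,fl))
snap("wrist","w1.png");snap("side","s1.png")
for n in("green_tab","index","turret_axis"):
    viewer_d=viewer.pinpoint(n,"wrist"); print(n,[(cam2w("wrist",d["at"]),round(d["confidence"],2)) for d in viewer_d[:2]])
for d in(-60,0): print(pix("wrist",pose(d,84,294)[0]))
s=robot.observe();print(s["t"],s["tcp_pos"],s["contact_force"])
E
```

```text
1 (-30, 80, 450) [-0.48  0.29  0.45  1.36 -0.13  1.52  2.75]
1 (-30, 80, 272) [-0.43  0.37  0.38  1.64 -0.15  1.16  2.77]
1 (25, 80, 272) [-1.14  0.52  1.37  1.85 -0.54  1.23 -2.14]
-1 (-30, 80, 450) [-0.66  0.32  0.72  1.37 -0.21  1.53 -0.32]
-1 (-30, 80, 272) [-0.63  0.41  0.65  1.65 -0.26  1.17 -0.27]
-1 (25, 80, 272) [-0.67  0.25  0.64  1.83 -0.17  1.11  0.62]
flip -1
green_tab [(array([649.74,  22.25, 277.35]), 0.59)]
index [(array([580.89,  54.02, 277.93]), 0.67)]
turret_axis []
[386.03 226.67]
[278.05 226.72]
6.5 [617.51  54.24 449.94] [-1.28  0.43 -0.01]
```

View pics/w1.png

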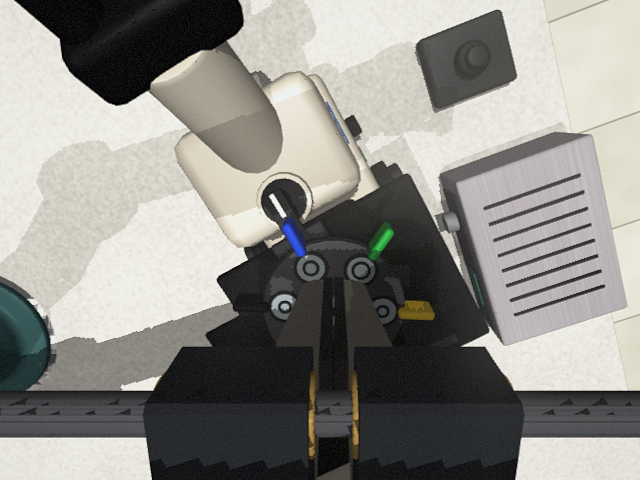

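View pics/s1.png

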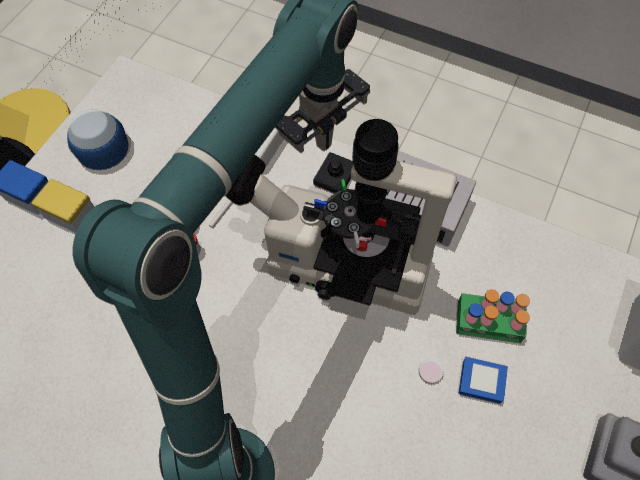

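Wrist view: blue's end is at (287,222), lying on the white line, and green's end is at (389,230). Both are within about 5 mm of the prediction, and the arm clears the lamp. I'll go down into the gap and sweep counter-clockwise, watching the force.

```bash
python3 - <<'E'
from h import *
np.set_printoptions(precision=1,suppress=True)
F=lambda:np.array(robot.observe()["contact_force"])
def go(d,r,z,feed):
    p,o=pose(d,r,z,-1); robot.servo_line(p,feed=feed,rotation=o)
go(-30,80,320,150); f0=F()
go(-30,80,275,60); print("down",F()-f0)
ok=np.linalg.norm(F()-f0)<6; peak=0
d=-30
while ok and d<32:
    d+=3; go(d,80,275,30); f=F()-f0; n=np.linalg.norm(f); peak=max(peak,n); print(d,f)
    if n>20: print("STOP");break
    if peak>3 and n<1.2 and d>5: print("ran ahead");break
snap("wrist","w2.png");print(robot.observe()["t"])
E
```

```text
down [ 0.1 -0.5  0.9]
-27 [-0.4  0.5  0.9]
-24 [-0.6  0.1  0.7]
-21 [-0.7  0.8  0.4]
-18 [0.1 0.5 2.2]
-15 [0.3 0.7 0.7]
-12 [ 0.6  0.9 -0.7]
-9 [ 1.1 -0.7  0.6]
-6 [ 1.7  0.2 -0. ]
-3 [2.6 1.  0.3]
0 [ 2.3  1.3 -0.1]
3 [ 2.5  1.2 -0.1]
6 [1.1 1.1 0.3]
9 [0.6 1.2 2. ]
12 [-0.5  0.8  1.7]
15 [0.8 1.3 0.7]
18 [0.7 0.  0.6]
21 [-0.4 -0.2  0.1]
24 [0.1 0.3 0.4]
27 [0.1 0.2 0.5]
30 [-1.2 -0.1  1. ]
33 [0.7 0.6 0.7]
14.5917
```

View pics/w2.png

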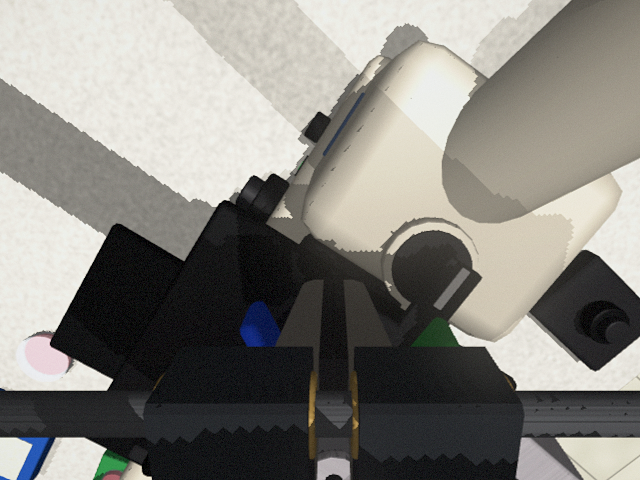

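Blue ran ahead to (260,325) and green now sits near the white line (440,330). I'll lift straight up out of the gap and check.

```bash
python3 - <<'E'
from h import *
np.set_printoptions(precision=1,suppress=True)
def go(d,r,z,feed):
    p,o=pose(d,r,z,-1); robot.servo_line(p,feed=feed,rotation=o)
go(30,80,275,40); go(30,80,320,80); go(30,80,450,200)
robot.hold(0.5); snap("wrist","w3.png")
for n in("green_tab","index"): print(n,[(cam2w("wrist",d["at"]),round(d["confidence"],2)) for d in viewer.pinpoint(n,"wrist")[:2]])
s=robot.observe();print(s["t"],s["contact_force"])
E
```

```text
green_tab [(array([583.4,  50.4, 276.8]), 0.94)]
index [(array([578.3,  53.5, 278.5]), 0.95)]
17.0083 [ 0.2  0.  -0. ]
```

View pics/w3.png

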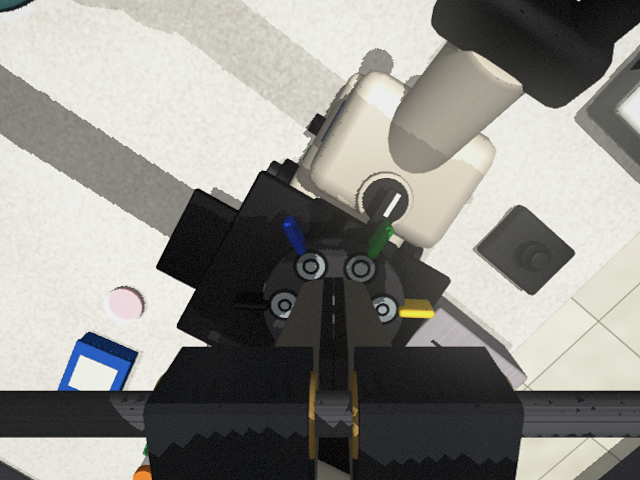

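The green tab, from (375,255) to (391,226), lies in line with the white line from (384,217) to (399,194). It has clicked in and the arm is clear, so I'm handing in.

```bash
python3 -c "
from h import *
print(robot.job_done())"
```

```text
the job is handed in; nothing more can be done
None
```

I pushed the turret one click counter-clockwise; the last wrist picture shows the green tab in line with the white index line, with the arm clear. The job is handed in at about 17 s, with pushing forces of about 3 N; the hand-in returned no verdict.

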